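# Put the waxed thread away in its flip-cap tubes

## Robot

A 7-joint arm with a two-finger parallel gripper is mounted at the origin on a cart in front of the work surface, level with it; the furniture and walls round the work are solid. World frame = base frame: x ahead of the robot, y to its left, z up, the work surface at z = 0. Lengths are in m, angles in rad, forces in N, time in s.
With the tool pointing down it reaches from about 0.4 to 0.85 m from the base axis. Payload 6.9 kg.
Tool frame: the origin (TCP) lies midway between the tips of the shut fingers; the grasp point (between the pads) lies behind it (ctrl.pinch_z is the z of the grasp point in the tool frame, in m); z points along the fingers, y is the line along which they close (so a half turn about z gives the same grasp; the last joint's range is limited). The gripper opens to 85 mm and grips with 20 to 120 N. Pads are 22 mm wide; open, the fingers measure 114 mm over their backs; the gripper's body (76 mm by 85 mm) begins 54 mm behind the grasp point. The pads swing forward as they close: fully open they stand 13 mm farther back than shut.
Start: joints at [1.425, 0.507, -0.238, 1.5, 0.126, 1.149, -0.155], TCP at [0.156, -0.605, 0.231] pointing down, gripper open.
Joint ranges: [-3.08, 3.08], [-0.24, 2.05], [-1.43, 1.35], [0, 2.5], [-1.52, 4.66], [0.17, 1.96], [-2.89, 2.89]. Speed limits (rad/s): [2.39, 2.39, 3.14, 3.14, 3.14, 3.14, 3.14].

## Interface

Orientations are given as a unit quaternion [w, x, y, z].
In Python, from station import ctrl, get_state, vision, ticket, models gives the robot as it stands. Calls block until the motion is done:
- ctrl.movep(position, orientation): joint-space move of the TCP to a pose.
- ctrl.movel(position, frame=None, max_speed=0.15): straight line of the TCP; frame=None keeps the orientation; max_speed is the mean speed in m/s.
- ctrl.set_joints(angles): joint-space move.
- ctrl.ungrasp() and ctrl.close_gripper(force=None): open the fingers fully, or close them until they stop; force is the grip in N (None keeps the last).
- ctrl.pause(seconds).
- ctrl.ik(position, orientation): joint angles nearest the present ones, or None.
- get_state(): the state.
- vision.grab_frame(name): name is "scene" or "top"; returns (picture, depth): 420x560x3 uint8, blue, green, red; 420x560 float32, m along the optical axis (not along the pixel's ray), 0 where there is no reading.
- vision.camera_info(name): a dict with "mtx" (3x3 intrinsics, pixels), "dist_coeffs" ([k1, k2, p1, p2, k3] as OpenCV has them; the pictures are not rectified), "R" (3x3) and "t" (3): a world point X has camera coordinates R X + t. Camera axes: x right, y down, z forward; pixel columns grow to the right and rows downward; lengths in m; the calibration is good to about 2 mm. A picture is of the moment at which its call begins. camera_info takes no time and is no camera call.
A pose or a line that the arm cannot do raises ctrl.Unreachable and nothing moves.
- ticket.close_job(): hands the job in; it is judged then, once.
Trained networks look in the newest picture that a camera, given by its name, has taken for a name from the list of things; names that differ only in an ending like _2 or _b are one class to them, and where a whole thing is asked for, a point or a joint stands for the part that bears it (a point fixed in the world has none). Each returns a list of dicts, best first, with "p" (0 to 1); they miss things now and then, are a little off and sometimes report something else, mostly with a low value. They report only what shows in the picture. A call takes as long as a camera call. They do not tell look-alikes from the thing itself.
- models.recognise(camera, target): "point" ([column, row] in pixels, amid what is visible of it).
- models.masks_of(camera, target): "mask" (420x560 bool, what is visible of it) and "point" ([column, row] in pixels, amid what is visible of it).
The state is a dict: "time": time; "qpos": joint angles; "qd": joint speeds; "tau": joint torques, N m; "tcp_pos": TCP position; "eef_rot": TCP orientation; "contact_force": force on the tool from outside, world axes, zero at the start; "wrist_torque": the same for the moment, N m; "width": finger opening in m; "gripper_force": force on a finger pad.
Only numpy, scipy, OpenCV 4.12 (cv2) and the standard library are available. Lean on these libraries where they do the work, as an engineer would, in place of code of your own. Each camera call takes 0.05 s, during which the arm holds its last target. There are 200 camera calls.

## Task

Put the waxed thread away: flick open the cap of the empty clear tube in the rack, drop the loose spool into it standing on end and press the cap shut until it snaps home; the tube with the dark spool has been left open, so snap its cap shut as well. Be gentle with the tubes and caps, leave the tube with the tan spool shut, and do not disturb the other things on the bench.

Things in the scene. Friction and masses are not known exactly. Their poses are not given: they have to be found in the camera images.
- spool: Spool of tan waxed thread with wooden ends, 40 mm diameter, 64 mm tall, 80 g, standing on end on the bench near the right front of the rack. Origin at the centre of its underside, z along its axis.
- tube_empty: The empty clear tube, held fast in one of the three holes of a wooden rack (which hole differs). 60 mm outside, bore 54 mm, 75 mm tall, 70 mm deep inside. Origin at the centre of its underside, 14 mm above the bench; the spool rests at z = +0.005. z is up; -x is the front, where the cap's tab is; +x the back, where the hinge is.
- tube_empty_mouth (a point): Centre of the empty tube's rim, tube (0, 0, +0.075). The cap's plug, 52 mm wide, reaches 4 mm into the bore when shut, so there is room for the spool, whose top then lies 6 mm below the rim.
- tube_empty_hinge (a point): Centre of the cap's hinge at the back of the empty tube's rim, tube (+0.036, 0, +0.075). The hinge axis is the tube's y axis; opening lifts the front (tab) edge up and then back. Fully open, the tab's end is the cap's rearmost point: 44 mm behind the hinge and 82 mm above it.
- cap_empty (a joint): The empty tube's white snap cap, 69 mm across, 10 mm thick. 0 rad = snapped fully shut, 1.9 rad = fully open, leaning back past upright. A catch under the tab lets go with about 6 N up at the tab, after some 6 to 8 mm of lift; a light spring (0.03 to 0.07 N m) then throws the cap fully open and keeps it there.
- cap_empty_top (a point): Point on the outer face of the empty tube's cap, 60 mm from the hinge, near the front edge: the place to press. Moves with the cap; outer face 10 mm above the hinge when shut (tube -0.024, 0, +0.085). Closing, push the cap over from behind and keep it down: it springs open if let go. It meets the catch at 0.14 rad and takes about 7 to 9 N here to snap home.
- cap_empty_tab (a point): End of the thumb tab on the cap's front; moves with the cap. Shut, it is at tube (-0.055, 0, +0.091). Tab 30 mm wide, 3.6 mm thick, juts 21 mm beyond the cap's edge, curls up 24 degrees to its end. Free to get under from the front, but for the catch skirt, 18 mm wide, 17 mm behind the tab's end, down to 29 mm below it: it springs forward 3 mm as it lets go, so do not push on it.
- tube_dark: Same clear tube and cap (same sizes, frame, hinge and spring), in another hole of the rack, holding a dark spool, with its cap standing open.
- cap_dark (a joint): Cap of the tube with the dark spool, like that of the empty tube and just as sprung: 0 rad = snapped fully shut, 1.9 rad = fully open. It starts open.
- tube_tan: Same clear tube and cap, holding a tan spool, in another hole of the rack, shut. Same frame as the empty one.
- cap_tan (a joint): Cap of the tube with the tan spool: the same cap, shut (0 rad). It stays shut.
- rack: Wooden rack, 78 x 306 mm, 54 mm high, fixed to the bench, with three holes in a row 94 mm apart along its y axis; x across it (its back is +x). Origin at the centre of its underside on the bench.
- heel_block: Bystander: stack of leather heel lifts, 62 x 69 x 19 mm, loose, at the left of the bench.
- beeswax: Bystander: cake of beeswax, 38 x 53 x 24 mm, loose, at the left of the bench.
- bone_folder: Bystander: pale flat bone folder, 25 x 197 x 6 mm, loose, lying at the right of the spool, pointing away from the robot.
- edge_iron: Bystander: wooden-handled edge iron, 29 x 172 x 29 mm, loose, lying in front of the rack, to the left.
- cap_dark_top (a point): Point on the outer face of the dark spool's cap, 60 mm from its hinge, as on the empty tube's cap. Moves with the cap.
There are look-alikes about, which are no part of the job. What is meant by the spool is not grey, pink or yellow, and is the larger of those in its own colour.

How it is judged:
By the outcome, as a careful person would: the job done as asked, in the order asked, and still so for the second after the job is handed in, with the robot touching nothing.
It also fails if it takes over 69 s, if anything falls off the work surface, if the arm or the gripper's body presses on something with over 40 N, if the wrist force passes 120 N, or if a joint passes its speed limit or range.

## Working session

There is one attempt and no reset: what is moved stays moved. The work goes in short steps, each a Python script; the robot and the scene stay as the last script left them, time stands still between calls to the robot, and variables do not carry over. Pictures are saved under pics/ and viewed, at most 10 in all, crops included, and the job is handed in when it is done.

```bash
ls; mkdir -p pics; python3 - <<'E'
from station import ctrl,get_state,vision
import cv2,numpy as np
for n in("scene","top"):
    p,d=vision.grab_frame(n); cv2.imwrite(f"pics/{n}0.png",p); np.save(f"{n}_d.npy",d)
    c=vision.camera_info(n); print(n,c)
s=get_state(); print(s,ctrl.pinch_z)
E
```

```text
pics
scene {'mtx': array([[509.34073428,   0.        , 277.90740401],
       [  0.        , 509.34073428, 208.73127464],
       [  0.        ,   0.        ,   1.        ]]), 'dist_coeffs': array([0.06682462, 0.        , 0.        , 0.        , 0.        ]), 'R': array([[-0.55539651, -0.83151211, -0.01106059],
       [-0.56627619,  0.3879094 , -0.72722594],
       [ 0.60898768, -0.3976354 , -0.68630904]]), 't': array([0.2612471 , 0.35938584, 0.9770143 ])}
top {'mtx': array([[532.49659253,   0.        , 285.09070674],
       [  0.        , 532.49659253, 207.66291976],
       [  0.        ,   0.        ,   1.        ]]), 'dist_coeffs': array([-0.13863351,  0.        ,  0.        ,  0.        ,  0.        ]), 'R': array([[-0.0160718 , -0.99977163,  0.01408516],
       [-0.98195544,  0.01312754, -0.18865626],
       [ 0.18842827, -0.01686305, -0.98194217]]), 't': array([-0.01160895,  0.50389102,  1.56762274])}
{'time': 0.1, 'qpos': array([ 1.42444919,  0.50826926, -0.23754468,  1.50102015,  0.12571209,
        1.14892266, -0.15480588]), 'qd': array([-0.0006654 , -0.00137224,  0.00055685, -0.0024233 ,  0.00052961,
        0.00121657,  0.00102401]), 'tau': array([-4.87956029e-03, -6.21825671e+01, -2.19458185e+00, -2.50204879e+01,
        1.25322802e-02,  7.77975511e-03,  4.18626712e-06]), 'tcp_pos': array([ 0.15556453, -0.60486389,  0.23051184]), 'eef_rot': array([-8.05569178e-04,  9.92080459e-01,  1.25601349e-01, -1.19221705e-04]), 'contact_force': array([-0.16623046,  0.88932345, -0.883568  ]), 'wrist_torque': array([-0.04971782, -0.01584422, -0.0138783 ]), 'gripper_force': 0.0, 'width': 0.08547419493108369} -0.0187
```

View pics/scene0.png

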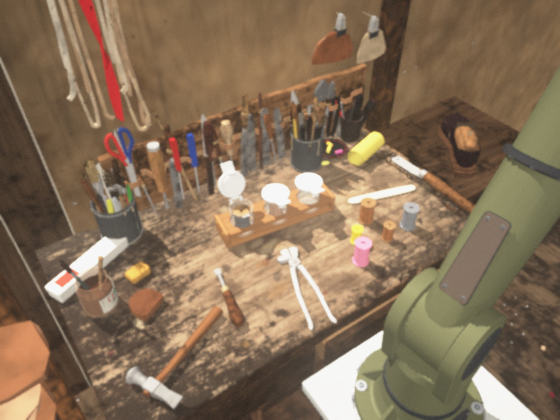

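View pics/top0.png

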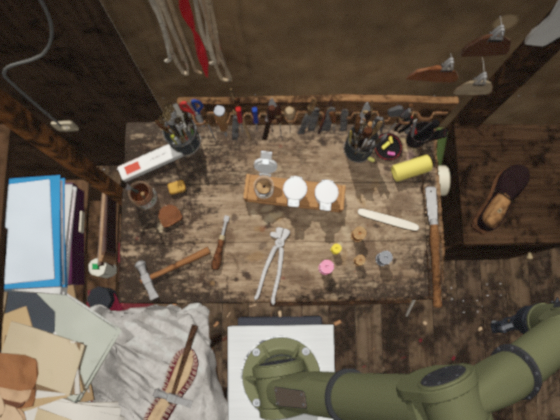

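The scene shows the open dark tube in the left hole (scene 240,215), with shut caps in the middle (275,193) and on the right (309,185). The top view has the tan spools at (360,232), larger, and (360,260), smaller. I'll zoom in to find which tube is empty, and measure.

```bash
cat > h.py <<'E'
from station import ctrl,get_state,vision,models
import cv2,numpy as np
def world(n,uv,d):
    c=vision.camera_info(n); uv=np.asarray(uv,float).reshape(-1,1,2)
    q=cv2.undistortPoints(uv,c["mtx"],c["dist_coeffs"]).reshape(-1,2)
    X=np.c_[q,np.ones(len(q))]*np.asarray(d).reshape(-1,1)
    return (X-c["t"])@c["R"]
def onplane(n,uv,z):
    a=world(n,uv,np.zeros(len(np.reshape(uv,(-1,2))))) ; b=world(n,uv,np.ones(len(a)))
    return a+(b-a)*((z-a[:,2])/(b[:,2]-a[:,2]))[:,None]
def proj(n,X):
    c=vision.camera_info(n); return cv2.projectPoints(np.float64(X).reshape(-1,3),cv2.Rodrigues(c["R"])[0],c["t"],c["mtx"],c["dist_coeffs"])[0].reshape(-1,2)
def cloud(n,mask,d):
    v,u=np.nonzero(mask&(d>0)); return world(n,np.c_[u,v],d[v,u])
E
python3 - <<'E'
from h import *
p=cv2.imread("pics/scene0.png"); t=cv2.imread("pics/top0.png")
a=cv2.resize(p[150:250,205:345],None,fx=5,fy=5,interpolation=3)[:500,:700]
cv2.imwrite("pics/c1.png",a)
for n in("top","scene"):
    _,d=vision.grab_frame(n)
    for k in("spool","tube_empty","cap_empty","rack"):
        for r in models.masks_of(n,k):
            if r["p"]<.3: continue
            P=cloud(n,r["mask"],d)
            print(n,k,round(r["p"],2),np.round(r["point"]),r["mask"].sum(), np.round(np.median(P,0),3) if len(P) else 0,np.round(np.percentile(P,[3,97],axis=0),3).tolist() if len(P) else 0)
            if k=="rack" : 
                T=P[(abs(P[:,2]-.054)<.006)]
                print("rect",cv2.minAreaRect(np.float32(T[:,:2])))
E
```

```text
top spool 0.75 [358. 234.] 192 [ 0.42  -0.236  0.061] [[0.404, -0.257, 0.002], [0.441, -0.22, 0.069]]
top spool 0.61 [327. 270.] 158 [ 0.321 -0.137  0.063] [[0.306, -0.155, 0.002], [0.339, -0.122, 0.069]]
top spool 0.59 [356. 259.] 100 [ 0.341 -0.239  0.047] [[0.329, -0.253, 0.002], [0.355, -0.226, 0.055]]
top spool 0.48 [385. 258.] 151 [ 0.345 -0.31   0.062] [[0.33, -0.329, 0.012], [0.362, -0.297, 0.069]]
top tube_empty 0.56 [326. 192.] 509 [ 0.536 -0.141  0.099] [[0.491, -0.172, 0.049], [0.577, -0.113, 0.107]]
top cap_empty 0.89 [329. 192.] 467 [ 0.538 -0.141  0.099] [[0.494, -0.171, 0.091], [0.573, -0.113, 0.106]]
top rack 0.82 [283. 199.] 1252 [ 0.538 -0.013  0.048] [[0.501, -0.192, 0.011], [0.599, 0.096, 0.056]]
rect ((0.5519034266471863, -0.04853147268295288), (0.30047011375427246, 0.078911192715168), 82.3919906616211)
scene spool 0.9 [361. 250.] 479 [ 0.314 -0.131  0.042] [[0.303, -0.157, 0.0], [0.339, -0.12, 0.066]]
scene spool 0.88 [412. 218.] 409 [ 0.338 -0.306  0.04 ] [[0.327, -0.336, -0.001], [0.359, -0.297, 0.066]]
scene spool 0.76 [364. 212.] 395 [ 0.411 -0.233  0.042] [[0.401, -0.258, 0.001], [0.434, -0.222, 0.066]]
scene spool 0.67 [357. 230.] 148 [ 0.376 -0.166  0.042] [[0.365, -0.186, -0.0], [0.395, -0.159, 0.047]]
scene spool 0.48 [387. 230.] 230 [ 0.336 -0.236  0.034] [[0.327, -0.256, 0.002], [0.352, -0.228, 0.051]]
scene tube_empty 0.65 [306. 189.] 732 [ 0.525 -0.129  0.097] [[0.491, -0.165, 0.022], [0.565, -0.109, 0.103]]
scene cap_empty 0.98 [310. 186.] 489 [ 0.531 -0.135  0.099] [[0.489, -0.167, 0.076], [0.567, -0.107, 0.104]]
scene rack 0.77 [271. 217.] 2651 [ 0.527 -0.018  0.044] [[0.497, -0.188, 0.002], [0.597, 0.106, 0.054]]
rect ((0.5490191578865051, -0.045393720269203186), (0.3063335120677948, 0.08085265010595322), 82.61003112792969)
scene rack 0.65 [275. 191.] 497 [ 0.543 -0.042  0.099] [[0.5, -0.075, 0.083], [0.581, -0.014, 0.105]]
rect ((0.0, 0.0), (0.0, 0.0), 0.0)
```

View pics/c1.png

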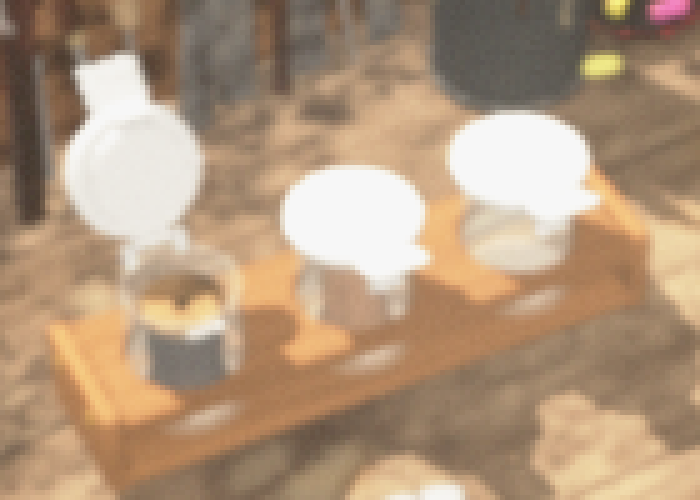

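The tube in the middle holds tan and the right one is empty (cap at top 327,192). The dark tube is on the left. Now for accurate fits, rear clearance and reach.

```bash
cat >> h.py <<'E'
from scipy.spatial.transform import Rotation as Rn
def fpt(o,psi,p):  # tube-frame point -> world; o = tube origin xy on bench
    c,s=np.cos(psi),np.sin(psi); p=np.asarray(p,float).reshape(-1,3)
    return np.c_[o[0]+c*p[:,0]-s*p[:,1],o[1]+s*p[:,0]+c*p[:,1],p[:,2]+.014]
def quat(z,y):
    z=np.array(z,float);z/=np.linalg.norm(z);y=np.array(y,float);y-=z*(y@z);y/=np.linalg.norm(y)
    q=Rn.from_matrix(np.c_[np.cross(y,z),y,z]).as_quat(); return q[[3,0,1,2]]
E
cat > fit.py <<'E'
from h import *
from scipy.optimize import minimize
th=np.linspace(0,6.28,40)
def sil(n,polys,S=4):
    m=np.zeros((420*S,560*S),np.uint8)
    for P in polys: cv2.fillConvexPoly(m,cv2.convexHull(np.int32(np.round((proj(n,P)+.5)*S))),1)
    return cv2.resize(m*255,(560,420),interpolation=cv2.INTER_AREA)/255.
def cap(v):
    c=np.c_[.0345*np.cos(th),.0345*np.sin(th)]
    disc=np.r_[np.c_[c,0*th+.075],np.c_[c,0*th+.085]]
    tab=np.array([[x,y,z] for y in(-.015,.015) for x,z in((-.03,.078),(-.03,.083),(-.055,.089),(-.055,.092))])
    return [fpt(v[:2],v[2],disc),fpt(v[:2],v[2],tab)]
def spool(v):
    c=np.c_[v[0]+.02*np.cos(th),v[1]+.02*np.sin(th)]
    return [np.r_[np.c_[c,0*th],np.c_[c,0*th+.064]]]
def fit(model,v0,masks,step):
    f=lambda v:sum(np.abs(sil(n,model(v))-m).sum()/m.sum() for n,m in masks)
    s=np.vstack([v0]+[np.add(v0,np.eye(len(v0))[i]*step[i]) for i in range(len(v0))])
    r=minimize(f,v0,method="Nelder-Mead",options=dict(initial_simplex=s,xatol=1e-4,fatol=1e-4)); return r.x,r.fun
if __name__=="__main__":
    im={n:cv2.imread(f"pics/{n}0.png") for n in("top","scene")}
    for nm,v0 in(("empty",[.536,-.139,-.13]),("mid",[.548,-.045,-.13])):
        M=[]
        for n in im:
            g=im[n].min(2); roi=cv2.dilate((sil(n,cap(v0))>0).astype(np.uint8),np.ones((5,5)))
            M.append((n,np.clip((g-110.)/100,0,1)*roi))
        for sub in([M[0]],[M[1]],M): print(nm,[m[0] for m in sub],np.round(fit(cap,v0,sub,[.006,.006,.1])[0],4),fit(cap,v0,sub,[.006,.006,.1])[1].round(3))
    for n in im:
        vision.grab_frame(n)
        for r in models.masks_of(n,"spool"):
            uv=proj(n,[[.42,-.238,.04]])[0]
            if np.hypot(*(uv-r["point"]))<10: print("spool",n,np.round(fit(spool,[.42,-.238],[(n,r["mask"]*1.)],[.006,.006]) [0],4)); break
    # height map behind rack
    H={}
    for n in im:
        d=np.load(n+"_d.npy"); P=cloud(n,np.ones(d.shape,bool),d)
        for y0 in np.arange(-.28,.16,.04):
            row=[]
            for x0 in np.arange(.56,.80,.03):
                s=P[(abs(P[:,0]-x0)<.015)&(abs(P[:,1]-y0)<.02)]; row.append(int(1000*np.percentile(s[:,2],98)) if len(s) else -1)
            print(n,round(y0,2),row)
E
python3 fit.py; python3 - <<'E'
from h import *
psi=-.13;tx=np.array([np.cos(psi),np.sin(psi),0]);ty=np.array([-tx[1],tx[0],0]);ez=np.array([0,0,1.])
for o in([.536,-.139],):
  for th in(20,30,40,50):
    for yaw in(-40,-20,0,20,40):
      for sg in(1,-1):
        t=np.radians(th);a=np.radians(yaw)
        d=np.cos(a)*tx+np.sin(a)*ty; z=np.cos(t)*d-np.sin(t)*ez; y=sg*np.cross(ez,d)
        p=fpt(o,psi,[-.052,0,.0685])[0]
        ok=[ctrl.ik(p+k*z+[0,0,u],quat(z,y)) is not None for k,u in((0,0),(-.06,0),(0,.02))]
        if any(ok):print(th,yaw,sg,ok)
E
```

```text
empty ['top'] [ 0.5422 -0.1405 -0.1274] 0.049
empty ['scene'] [ 0.5388 -0.1399 -0.0966] 0.167
empty ['top', 'scene'] [ 0.5405 -0.1401 -0.1341] 0.244
mid ['top'] [ 0.5545 -0.047  -0.1327] 0.052
mid ['scene'] [ 0.552  -0.0472 -0.1437] 0.152
mid ['top', 'scene'] [ 0.5537 -0.0472 -0.1318] 0.219
spool top [ 0.421  -0.2393]
spool scene [ 0.4198 -0.2404]
top -0.28 [5, 7, 7, 149, 160, 195, 166, 201]
top -0.24 [7, 8, 5, 154, 178, 154, 195, 201]
top -0.2 [58, 7, 6, 7, 187, 162, 101, 203]
top -0.16 [105, 98, 7, 7, 7, 7, 156, 227]
top -0.12 [106, 93, 7, 7, 5, 6, 24, 243]
top -0.08 [103, 103, 7, 6, 7, 9, 33, 240]
top -0.04 [106, 104, 8, 6, 8, 8, 196, 200]
top 0.0 [101, 117, 149, 9, 8, 6, 210, 216]
top 0.04 [83, 116, 164, 173, 2, 7, 205, 212]
top 0.08 [91, 86, 141, 6, 10, 7, 149, 196]
top 0.12 [53, 9, 9, 7, 6, 7, 116, 227]
top 0.16 [5, 7, 6, 6, 7, 8, 209, 209]
scene -0.28 [3, 3, 3, 149, 161, 192, 178, 199]
scene -0.24 [3, 4, 2, 149, 175, 158, 194, 199]
scene -0.2 [56, -1, -1, 11, 186, 159, 129, 202]
scene -0.16 [101, 92, 2, 3, 3, 3, 156, 224]
scene -0.12 [100, 81, -1, -1, 3, 4, 56, 220]
scene -0.08 [102, 95, -1, 4, 3, 2, 81, 235]
scene -0.04 [101, 100, -1, 3, 3, 4, 195, 198]
scene 0.0 [99, 123, 144, -1, 2, 1, 210, 212]
scene 0.04 [90, 122, 165, 171, 3, 3, 207, 212]
scene 0.08 [88, 89, 145, 3, 3, 3, 182, 193]
scene 0.12 [54, 53, 21, 3, 3, 3, 184, 224]
scene 0.16 [4, 3, 3, 3, 2, 3, 207, 206]
20 40 1 [True, True, True]
20 40 -1 [True, True, True]
30 40 1 [True, True, True]
30 40 -1 [True, True, True]
40 40 1 [True, True, True]
40 40 -1 [True, True, True]
50 -40 1 [False, False, True]
50 -40 -1 [False, False, True]
50 40 1 [True, True, True]
50 40 -1 [True, True, True]
```

```bash
cat >> h.py <<'E'
PSI=-.134; E_=np.array([.5400,-.140]); D_=np.array([.5652,.0463])
tx=np.array([np.cos(PSI),np.sin(PSI),0]);ty=np.array([-tx[1],tx[0],0]);ez=np.array([0,0,1.])
def liftpose(th,yaw,sg=1,corner=(-.0465,-.003,.077)):
    t,a=np.radians([th,yaw]); d=np.cos(a)*tx+np.sin(a)*ty; z=np.cos(t)*d-np.sin(t)*ez; l=np.cross(ez,d)
    up=np.sin(t)*d+np.cos(t)*ez
    p=fpt(E_,PSI,corner)[0]-.011*up+.0145*l*(1 if yaw>=0 else -1)
    return p,quat(z,sg*l),z,d
E
python3 - <<'E'
from h import *
for th in(20,25,30,35,40,45):
  r=[]
  for yaw in(0,10,15,20,25,30,35,40,50,60):
    for sg in(1,-1):
      p,q,z,d=liftpose(th,yaw,sg)
      js=[ctrl.ik(p+o,q) for o in(0*z,-.07*z,[0,0,.025],-.07*z+[0,0,.1])]
      if all(j is not None for j in js): r.append((yaw,sg,np.round(js[0],1).tolist() if yaw in(30,40) else 0))
  print(th,r)
zq=[quat(-ez,s*(np.cos(a)*ty+np.sin(a)*tx)) for s in(1,-1) for a in(0,.2)]
for nm,P in(("drop",fpt(E_,PSI,[0,0,.078])[0]),("behind",fpt(E_,PSI,[.115,0,.135])[0]),("behindhi",fpt(E_,PSI,[.115,0,.20])[0]),("Dbehind",fpt(D_,PSI,[.115,0,.135])[0]),("Dhi",fpt(D_,PSI,[.115,0,.2])[0]),("pick",np.array([.4205,-.24,.045]))):
  print(nm,np.round(P,3),[ctrl.ik(P,q) is not None for q in zq])
E
```

```text
20 [(40, 1, [1.6, 1.4, -1.2, 2.5, 3.3, 0.2, -0.1]), (40, -1, [1.6, 1.2, -1.0, 2.5, 4.0, 0.4, 2.4]), (50, 1, 0), (50, -1, 0), (60, 1, 0), (60, -1, 0)]
25 [(40, 1, [1.6, 1.3, -1.2, 2.5, 3.2, 0.2, -0.1]), (40, -1, [1.5, 1.1, -1.0, 2.5, 3.9, 0.3, 2.4]), (50, 1, 0), (50, -1, 0), (60, 1, 0), (60, -1, 0)]
30 [(40, 1, [1.6, 1.2, -1.2, 2.5, 3.0, 0.2, -0.0]), (40, -1, [1.5, 1.1, -1.0, 2.5, 3.8, 0.3, 2.4]), (50, 1, 0), (50, -1, 0), (60, 1, 0), (60, -1, 0)]
35 [(40, 1, [1.5, 1.1, -1.2, 2.5, 2.9, 0.2, 0.1]), (40, -1, [1.4, 1.0, -1.0, 2.5, 3.7, 0.3, 2.4]), (50, 1, 0), (50, -1, 0), (60, 1, 0), (60, -1, 0)]
40 [(40, 1, [1.5, 1.0, -1.2, 2.4, 2.6, 0.2, 0.2]), (40, -1, [1.4, 0.9, -1.0, 2.4, 3.6, 0.2, 2.4]), (50, 1, 0), (50, -1, 0), (60, 1, 0), (60, -1, 0)]
45 [(35, 1, 0), (35, -1, 0), (40, 1, [1.4, 0.9, -1.2, 2.4, 2.2, 0.2, 0.5]), (40, -1, [1.4, 0.9, -1.2, 2.4, 2.2, 0.2, -2.6]), (50, 1, 0), (50, -1, 0), (60, 1, 0), (60, -1, 0)]
drop [ 0.54  -0.14   0.092] [True, True, True, True]
behind [ 0.654 -0.155  0.149] [True, True, True, True]
behindhi [ 0.654 -0.155  0.214] [True, True, True, True]
Dbehind [0.679 0.031 0.149] [True, True, True, True]
Dhi [0.679 0.031 0.214] [True, True, True, True]
pick [ 0.42  -0.24   0.045] [True, True, True, True]
```

```bash
python3 - <<'E'
from h import *
p,q,z,d=liftpose(35,45,1,(-.0465,-.003,.074))
ctrl.close_gripper()
ctrl.movep(p-.08*z+[0,0,.13],q)
ctrl.movel(p-.05*z,max_speed=.15)
s=get_state(); print(s["time"],s["tcp_pos"]-(p-.05*z),s["contact_force"],s["width"])
a,_=vision.grab_frame("scene"); b,_=vision.grab_frame("top")
cv2.imwrite("pics/l1.png",np.hstack([cv2.resize(a[130:290,230:430],None,fx=2,fy=2),cv2.resize(b[140:300,270:470],None,fx=2,fy=2)]))
E
```

```text
4.525 [ 2.44090903e-05 -2.40200975e-04  3.82628335e-04] [ 1.02439676  0.51969503 -0.25780746] 3.1619622168882247e-06
```

View pics/l1.png

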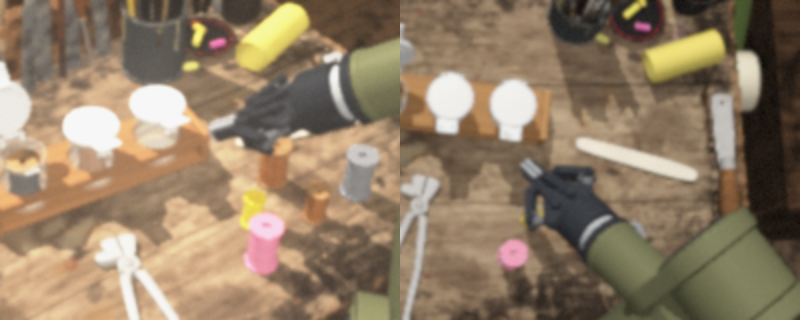

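The closed fingertips (crop right, 527,165) point at the empty tube's tab (511,135), and all the spools still stand. Now in and lift.

```bash
python3 - <<'E'
from h import *
p,q,z,d=liftpose(35,45,1,(-.0465,-.003,.074))
f0=get_state()["contact_force"]
for k in(.02,.01,.004,0):
    ctrl.movel(p-k*z,max_speed=.06); f=get_state()["contact_force"]-f0; print(k,f.round(1))
    if np.linalg.norm(f)>4: break
else:
  for u in np.arange(.003,.031,.003):
    ctrl.movel(p+[0,0,u],max_speed=.04); f=get_state()["contact_force"]-f0; print(round(u,3),f.round(1))
    if np.linalg.norm(f)>25: break
a,_=vision.grab_frame("scene"); b,_=vision.grab_frame("top")
cv2.imwrite("pics/l2.png",np.hstack([cv2.resize(a[130:290,200:400],None,fx=2,fy=2),cv2.resize(b[110:270,220:420],None,fx=2,fy=2)]))
print(get_state()["time"])
E
```

```text
Traceback (most recent call last):
station.Unreachable: the arm cannot follow that straight line within its joint ranges
```

```bash
python3 - <<'E'
from h import *
lo=np.array([-3.08,-.24,-1.43,0,-1.52,.17,-2.89]);hi=np.array([3.08,2.05,1.35,2.5,4.66,1.96,2.89])
print(get_state()["qpos"].round(2))
for th in(30,35,40):
  for yaw in(45,50,55,60,70):
    p,q,z,d=liftpose(th,yaw,1,(-.0465,-.003,.074))
    js=[ctrl.ik(p+o,q) for o in(-.05*z,-.02*z,0*z,[0,0,.03])]
    if all(j is not None for j in js):
      m=[np.minimum(j-lo,hi-j).min().round(2) for j in js]
      print(th,yaw,m,[np.round(j,2).tolist() for j in js[::2]])
E
```

```text
[ 0.84  0.68  0.15  2.38 -1.49  1.06 -1.66]
30 45 [np.float64(0.02), np.float64(0.01), np.float64(0.03), np.float64(0.07)] [[0.9, 0.76, 0.13, 2.39, -1.5, 1.13, -1.56], [1.5, 1.07, -1.04, 2.39, 4.28, 0.2, -1.2]]
30 50 [np.float64(0.13), np.float64(0.05), np.float64(-0.0), np.float64(0.04)] [[0.9, 0.76, 0.12, 2.31, -1.39, 1.14, -1.64], [0.91, 0.81, -0.04, 2.33, -1.52, 1.02, -1.57]]
30 55 [np.float64(0.24), np.float64(0.16), np.float64(0.11), np.float64(0.15)] [[0.9, 0.77, 0.11, 2.22, -1.28, 1.16, -1.71], [0.82, 0.82, 0.08, 2.25, -1.41, 1.12, -1.64]]
30 60 [np.float64(0.34), np.float64(0.27), np.float64(0.22), np.float64(0.25)] [[0.9, 0.78, 0.09, 2.14, -1.18, 1.18, -1.77], [0.82, 0.83, 0.08, 2.18, -1.3, 1.13, -1.7]]
30 70 [np.float64(0.51), np.float64(0.46), np.float64(0.41), np.float64(0.44)] [[0.9, 0.81, 0.03, 1.99, -1.0, 1.23, -1.89], [0.82, 0.85, 0.04, 2.04, -1.11, 1.18, -1.82]]
35 45 [np.float64(0.03), np.float64(0.0), np.float64(0.11), np.float64(0.01)] [[0.84, 0.69, 0.15, 2.38, -1.49, 1.06, -1.66], [1.36, 0.89, -0.84, 2.39, 4.48, 0.34, -1.47]]
35 50 [np.float64(0.15), np.float64(
[... 793 characters left out ...]
7, 4.53, 0.28, -1.6]]
40 50 [np.float64(0.17), np.float64(0.08), np.float64(0.02), np.float64(0.08)] [[0.78, 0.63, 0.17, 2.3, -1.35, 1.0, -1.83], [0.71, 0.7, 0.13, 2.32, -1.5, 0.96, -1.73]]
40 55 [np.float64(0.27), np.float64(0.19), np.float64(0.14), np.float64(0.19)] [[0.78, 0.64, 0.15, 2.23, -1.24, 1.03, -1.88], [0.71, 0.71, 0.13, 2.26, -1.38, 0.98, -1.78]]
40 60 [np.float64(0.35), np.float64(0.3), np.float64(0.25), np.float64(0.3)] [[0.79, 0.66, 0.13, 2.15, -1.15, 1.06, -1.92], [0.72, 0.72, 0.12, 2.19, -1.27, 1.0, -1.83]]
40 70 [np.float64(0.49), np.float64(0.45), np.float64(0.44), np.float64(0.45)] [[0.8, 0.69, 0.07, 2.01, -0.97, 1.12, -2.0], [0.72, 0.74, 0.09, 2.06, -1.08, 1.06, -1.92]]
```

```bash
cat > lift.py <<'E'
from h import *
p,q,z,d=liftpose(35,60,1,(-.0465,-.006,.074))
ctrl.movel(p-.05*z,q,max_speed=.1)
f0=get_state()["contact_force"]
for k in(.02,.01,.004,0):
    ctrl.movel(p-k*z,max_speed=.06); f=get_state()["contact_force"]-f0; print(k,f.round(1))
    if np.linalg.norm(f)>4: break
else:
  for u in np.arange(.003,.028,.003):
    ctrl.movel(p+[0,0,u],max_speed=.04); f=get_state()["contact_force"]-f0; print(round(u,3),f.round(1))
    if np.linalg.norm(f)>25: break
a,_=vision.grab_frame("scene"); b,_=vision.grab_frame("top")
cv2.imwrite("pics/l2.png",np.hstack([cv2.resize(a[130:290,200:400],None,fx=2,fy=2),cv2.resize(b[110:270,220:420],None,fx=2,fy=2)]))
print(get_state()["time"])
E
python3 lift.py
```

```text
0.02 [-0.2 -0.6  0.9]
0.01 [ 0.2 -0.2  1.3]
0.004 [-0.6 -0.1  1.3]
0 [-0.9 -1.2  1.7]
0.003 [-0.9 -1.   1. ]
0.006 [-0.1  0.2  1.1]
0.009 [-0.5  0.2  0.1]
0.012 [-0.6  0.2 -1.4]
0.015 [-0.7 -0.7 -6.8]
0.018 [-3.1 -4.4 -3.9]
0.021 [-0.7 -0.4  1.5]
0.024 [ 0.9 -0.7  0.6]
0.027 [ 0.3 -0.2  1. ]
8.875
```

View pics/l2.png

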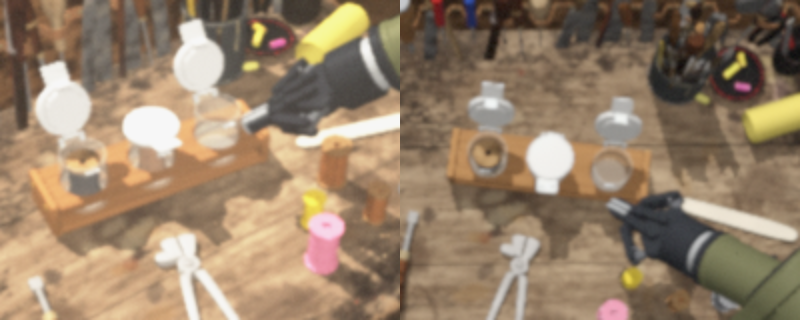

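Empty cap is open (crop right 620,120), the tan cap is still shut (550,160). Now the spool.

```bash
cat > pick.py <<'E'
from h import *
p,q,z,d=liftpose(35,60,1,(-.0465,-.006,.074)); t=get_state()["tcp_pos"]
ctrl.movel(t-.07*z,max_speed=.2)
ctrl.movel(t-.07*z+[0,0,.10],max_speed=.25)
yt=np.cos(.2)*ty-np.sin(.2)*tx; S=np.array([.4205,-.2398,0])
qs=[quat(-ez,s*yt) for s in(1,-1)]; js=[ctrl.ik(S+[0,0,.17],k) for k in qs]
cur=get_state()["qpos"]; i=int(np.argmin([np.abs(j-cur).max() for j in js])); q=qs[i]; np.save("q.npy",q)
ctrl.movep(S+[0,0,.17],q); ctrl.ungrasp()
f0=get_state()["contact_force"]
ctrl.movel(S+[0,0,.07],max_speed=.15); ctrl.movel(S+[0,0,.042],max_speed=.08)
s=get_state(); print("f",(s["contact_force"]-f0).round(1))
ctrl.close_gripper(35); s=get_state(); print(s["width"],s["gripper_force"],s["time"])
ctrl.movel(S+[0,0,.10],max_speed=.12); ctrl.movel(S+[0,0,.20],max_speed=.25)
s=get_state(); print(s["width"],s["time"])
M=fpt(E_,PSI,[0,0,.077])[0]
ctrl.movel([M[0],M[1],.20],max_speed=.2)
a,_=vision.grab_frame("scene"); b,_=vision.grab_frame("top")
cv2.imwrite("pics/p1.png",np.hstack([cv2.resize(a[90:250,220:420],None,fx=2,fy=2),cv2.resize(b[110:270,220:420],None,fx=2,fy=2)]))
print(get_state()["time"])
E
python3 pick.py
```

```text
f [ 0.9 -0.4 -0.6]
0.03925069291317983 34.59816813468933 13.5167
0.03878893646728856 14.7
15.725
```

View pics/p1.png

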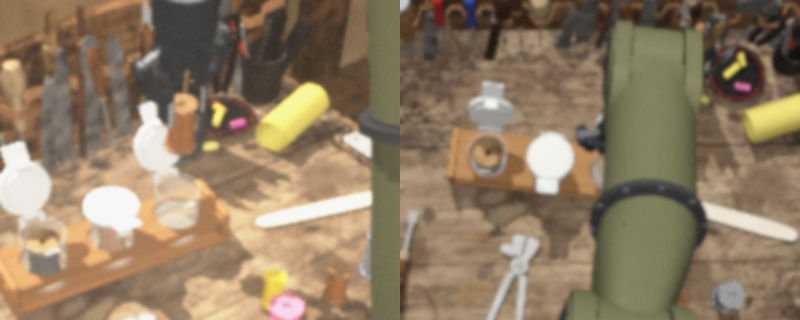

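The spool is held upright (crop left 183,122) above the empty tube's mouth. I'll check the projection and lower it.

```bash
cat > drop.py <<'E'
from h import *
from fit import sil,th
q=np.load("q.npy"); M=fpt(E_,PSI,[0,0,.077])[0]
for r in models.masks_of("scene","spool"):
    c=np.c_[M[0]+.02*np.cos(th),M[1]+.02*np.sin(th)]
    m=sil("scene",[np.r_[np.c_[c,0*th+.158],np.c_[c,0*th+.222]]]); v,u=np.nonzero(m>.5)
    v2,u2=np.nonzero(r["mask"]); print(r["p"],"expected cols",u.min(),u.max(),"rows",v.min(),v.max(),"seen",u2.min(),u2.max(),v2.min(),v2.max()) if abs(r["point"][0]-u.mean())<25 else 0
f0=get_state()["contact_force"]
ok=True
for zz in(.155,.135,.12,.11,.10,M[2]):
    ctrl.movel([M[0],M[1],zz],max_speed=.1); f=get_state()["contact_force"]-f0
    print(zz,f.round(1))
    if np.linalg.norm(f)>4: ok=False;break
if ok:
    ctrl.ungrasp(); ctrl.pause(.2); print((get_state()["contact_force"]-f0).round(1))
    ctrl.movel([M[0],M[1],.24],max_speed=.2)
print(ok,get_state()["time"])
E
python3 drop.py
```

```text
0.76 expected cols 301 318 rows 136 167 seen 302 318 136 167
0.155 [2.4 1.3 0.7]
0.135 [1.2 0.1 0.3]
0.12 [ 0.8 -0.3  0.6]
0.11 [ 1.6 -0.4  0.7]
0.1 [ 0.8  0.2 -0.2]
0.091 [ 0.7 -0.   0.2]
[0.7 0.4 0.8]
True 19.3917
```

```bash
cat > behind.py <<'E'
from h import *
import sys
def behind(O):
    ctrl.close_gripper()
    P=lambda x,z:fpt(O,PSI,[x,0,z])[0]
    cur=get_state()["qpos"]; qs=[quat(-ez,s*ty) for s in(1,-1)]
    i=int(np.argmin([np.abs(ctrl.ik(P(.105,.24),k)-cur).max() for k in qs])); q=qs[i]; np.save("qc.npy",q)
    t=get_state()["tcp_pos"]; ctrl.movel([t[0],t[1],.254],max_speed=.25)
    ctrl.movel(P(.105,.24),q,max_speed=.25)
def close(O):
    P=lambda x,z:fpt(O,PSI,[x,0,z])[0]; F=lambda:(get_state()["contact_force"]-f0).round(1)
    ctrl.pause(.2); f0=get_state()["contact_force"]
    ctrl.movel(P(.105,.138),max_speed=.15); print("down",F())
    ctrl.movel(P(.075,.138),max_speed=.1); print("touch",F())
    ctrl.movel(P(.047,.138),max_speed=.08); print("upright",F())
    for a in(70,60,50,40,30,22,15,10):
        r=.064+.004*(80-a)/70; A=np.radians(a)
        x=.036-r*np.cos(A)+.010*np.sin(A)+.011; z=.075+r*np.sin(A)+.010*np.cos(A)
        ctrl.movel(P(x,z),max_speed=.08); print(a,F())
        if np.linalg.norm(F())>15: return
    while z>.0845:
        z=max(z-.0012,.0845); ctrl.movel(P(-.022,z),max_speed=.03); f=F(); print(round(z,4),f)
        if f[2]>20: break
    ctrl.pause(.2); print("end",F())
    ctrl.movel(P(-.022,.11),max_speed=.06); ctrl.movel(P(-.022,.20),max_speed=.25)
E
python3 - <<'E'
from behind import *
behind(E_)
a,_=vision.grab_frame("scene"); b,_=vision.grab_frame("top")
cv2.imwrite("pics/b1.png",np.hstack([cv2.resize(a[110:230,220:360],None,fx=3,fy=3)[:320,:400],cv2.resize(b[110:270,220:420],None,fx=2,fy=2)]))
print(get_state()["time"])
E
```

```text
21.075
```

View pics/b1.png

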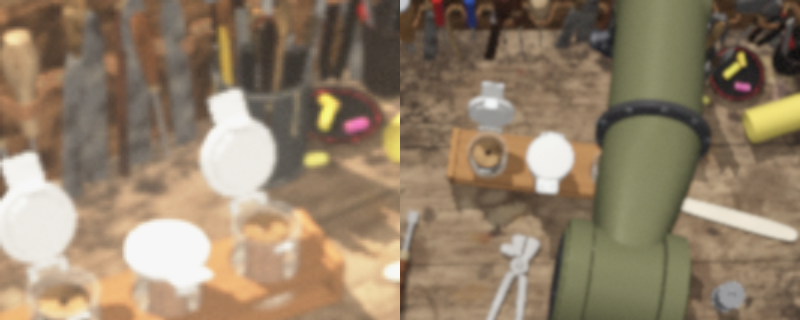

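The spool now stands inside the right tube (crop left 265,245) and all the caps are as expected. Now close.

```bash
python3 - <<'E'
from behind import *
close(E_); print(get_state()["time"])
E
```

```text
down [-0.4  0.7  0. ]
touch [0.7 1.2 0.5]
upright [ 0.1 -0.1  1.1]
70 [0.3 1.2 0.6]
60 [1.6 1.2 0.6]
50 [0.7 0.7 0.6]
40 [1.  0.  0.5]
30 [0.1 0.8 0.4]
22 [-0.4  0.2  1.1]
15 [ 1.  -0.1  1.4]
10 [-0.3  0.8  1.2]
0.0955 [0.5 1.1 1.2]
0.0943 [-0.4  1.   0.5]
0.0931 [-2.5  0.8  5.7]
0.0919 [-2.2  2.1  6.9]
0.0907 [-3.2  1.7  7.4]
0.0895 [-3.6  0.5  5.8]
0.0883 [-0.   0.4  0.5]
0.0871 [0.1 0.5 0.1]
0.0859 [ 0.6  0.  -0.3]
0.0847 [-0.3 -0.1  2.1]
0.0845 [-0.   0.3  3.6]
end [-0.2  1.1  2.9]
29.3917
```

Snapped (the force dropped at 0.088, then firm contact). Next the dark cap.

```bash
python3 - <<'E'
from behind import *
behind(D_); close(D_)
t=get_state()["tcp_pos"]; print(get_state()["time"])
ctrl.movel([.40,-.30,.30],max_speed=.25)
a,_=vision.grab_frame("scene"); b,_=vision.grab_frame("top")
cv2.imwrite("pics/e1.png",np.hstack([cv2.resize(a[130:290,200:400],None,fx=2,fy=2),cv2.resize(b[110:270,220:420],None,fx=2,fy=2)]))
s=get_state();print(s["time"],s["contact_force"])
E
```

```text
down [ 0.5 -1.   0.4]
touch [-0.2 -0.4  0.3]
upright [ 0.2  0.5 -0.3]
70 [ 0.1  0.4 -0.1]
60 [ 0.4 -0.4  1.1]
50 [-0.4 -0.2  1.8]
40 [ 1.3 -0.8  1.3]
30 [-0.6 -0.7  2.2]
22 [-0.  -1.   2.1]
15 [ 0.1 -1.8  0.9]
10 [0.1 0.2 1.2]
0.0955 [-0.6 -0.3  1.7]
0.0943 [-1.  -0.2  1.8]
0.0931 [-2.4 -0.5  5.5]
0.0919 [-2.9  0.1  6.6]
0.0907 [-4.2  0.   8.3]
0.0895 [-2.8 -0.4  6.5]
0.0883 [ 0.  -0.2  1.9]
0.0871 [0.7 0.1 0.6]
0.0859 [ 0.5 -0.8  1.3]
0.0847 [-0.7 -0.6  3.4]
0.0845 [-0.5 -1.7  3.6]
end [-1.9 -0.4  4.8]
39.2917
41.0917 [-1.10315603 -0.69743004 -0.4860304 ]
```

View pics/e1.png

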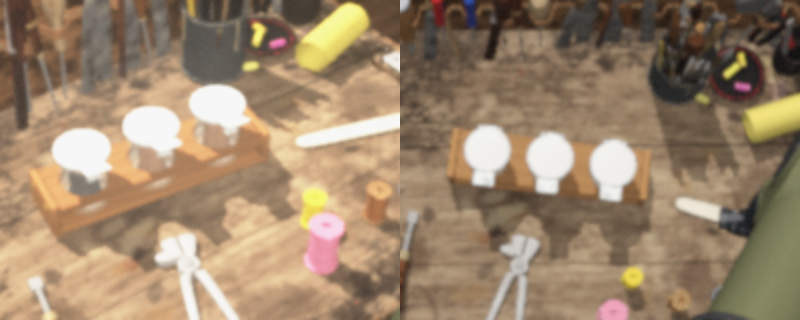

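All three caps are shut (crop right 487,150; 549,157; 612,163), the spools show inside, and the bystanders are where they were. I'm handing in.

```bash
python3 -c "
from station import ticket
print(ticket.close_job())"
```

```text
the job is handed in; nothing more can be done
None
```

The tan spool is standing in the once-empty tube with its cap snapped shut, the dark tube's cap is snapped shut too, the tan tube stayed shut, and I saw nothing else moved in the views I checked; the job was handed in at about 41 s.

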